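# Nudge the die disc into its seat and lock it

### The job

Push the smaller of the two steel die discs across the grey block with the fingertips until it drops into the round seat and lies flat in it, then push the upright tab of the retaining tongue towards the seat, as far as it goes, so that the tongue covers the edge of the disc. Do not pick anything up, do not push the disc off the block, and leave the larger disc, the piping nozzle and the ring cutter on the block as they stand.

Things in the scene. Friction and masses are not known exactly. Their poses are not given: they have to be found in the camera images.
- seat_block: fixed grey plastic block, 240 x 300 x 22 mm (its x, y, z), screwed to the table at a varying place and yaw. Origin at the centre of its underside; its flat deck is 22 mm higher. x points from the discs' side to the retaining tongue, z up. The discs start at about x = -62 mm, one at y = +83 mm, one at y = -83 mm, either way round; nozzle and ring cutter stand at the corners behind
- seat (a point): centre of the mouth of the round seat, at deck height, 20 mm from the block's centre along its +x. The seat is a flat-bottomed recess 60 mm in diameter and 10 mm deep with a 1 mm chamfer; the smaller disc ends flush with the deck in it and has about 2 mm of play all round
- small_disc_centre (a point): centre (half-way up) of the smaller steel disc: 56 mm in diameter, 10 mm thick, about 0.15 kg, loose, lying flat on the deck, centre 5 mm above the deck at the start; z up. It has two rings of small dark holes. Pushed over the seat it tips in when its centre is within about 10 mm of the seat's centre
- large_disc_centre (a point): centre (half-way up) of the larger steel disc: 74 mm in diameter, 10 mm thick, loose, lying on the deck; too large for the seat. Not to be moved
- retainer (a joint): travel of the retaining tongue, m: 0 fully open (tip 10 mm clear of the seat's edge), 0.026 fully home on its stop (tip 14 mm over the disc's edge). Starts between 0 and 0.006, stays where left, about 2 N of friction. A steel strip 24 mm wide, 5 mm thick, its underside 3 mm above the deck, so it passes over a flush disc; two aluminium rails, 13 mm high, guide it
- retainer_tab (a point): middle of the rear face of the tongue's upright tab, 20 mm above the deck; this face looks along the block's +x. The tab is a steel plate 34 mm wide (along the block's y), 6 mm thick, its top 30 mm above the deck. Pushing it along the block's -x shuts the tongue. The deck behind it is free
- nozzle: plain steel piping nozzle, a cone, 30 mm wide at its foot and 40 mm high, loose, upright on the deck near (75, 115) mm in the block's frame; origin at the centre of its foot. Not to be disturbed
- ring_cutter: steel ring cutter, 53 mm in diameter and 26 mm high, loose on the deck near (70, -105) mm in the block's frame; origin at the centre of its foot. Not to be disturbed
There are look-alikes about, which are no part of the job. What is shaped like the part that bears small_disc_centre but orange or yellow is not meant.

How it is judged:
By the outcome, as a careful person would: the job done as asked, in the order asked, and still so for the second after the job is handed in, with the robot touching nothing.
It also fails if it takes over 48 s, if anything falls off the work surface, if the arm or the gripper's body presses on something with over 40 N, if the wrist force passes 120 N, or if a joint passes its speed limit or range.

### The arm

A 7-joint arm with a two-finger parallel gripper is mounted at the origin on a cart in front of the work surface, level with it; the furniture and walls round the work are solid. World frame = base frame: x ahead of the robot, y to its left, z up, the work surface at z = 0. Lengths are in m, angles in rad, forces in N, time in s.
With the tool pointing down it reaches from about 0.375 to 0.925 m from the base axis. Payload 3.1 kg.
Tool frame: the origin (TCP) lies at the very end of the fingers, on their centre line; the grasp point (between the pads) lies 19 mm behind it; y points along the fingers, z is the direction in which the jaws open and shut, and the axes are right-handed (so a half turn about y gives the same grasp; the last joint's range is limited). The gripper opens to 85 mm and grips with 20 to 120 N. Pads are 22 mm wide; open, the fingers measure 114 mm over their backs; the gripper's body (76 mm by 85 mm) begins 54 mm behind the grasp point. The pads swing forward as they close: fully open they stand 13 mm farther back than shut.
Start: joints at [-1.361, 0.383, 0.044, 1.598, -0.018, 1.161, -0.05], TCP at [0.197, 0.619, 0.231] pointing down, gripper open.
Joint ranges: [-2.61, 2.61], [-0.41, 2.15], [-1.48, 1.57], [0, 2.5], [-1.57, 4.71], [0.05, 1.97], [-2.85, 2.85]. Speed limits (rad/s): [2.79, 2.79, 3.14, 3.14, 3.14, 3.14, 3.14].

### API

Orientations are given as a unit quaternion [x, y, z, w].
In Python, from bench import ctrl, eyes, nets gives the robot as it stands.
- The arm moves only by the shell command python3 -m crank 'ROWS'. ROWS is JSON, a list of rows, each a list of 5 numbers: the opening, from 0 (shut) to 1 (fully open), then the shift along the tool's x, y, z in m, then the turn about the tool's y in rad. In form: [[gripper, dx, dy, dz, twist], ...]. A call has 1 to 12 rows; each row shifts and turns the commanded pose from where the row before left it, along the tool's axes as they then stand; what a row does not reach is not made up. A row lasts 1/10 s, in which the tool goes at most 50 mm and 8.59 degrees, less where a joint would pass 70% of its speed; a pose out of reach is approached as far as the arm can. A call with a gripper value outside its range is refused whole. The fingers move at their own pace and stop on an object; the grip force is fixed at half the most. Time passes only in rows, so rows that do not move let the fingers close. It gives the time, the measured TCP pose, the force and the opening at its end, in the units of the state.
- ctrl.state(): the state, without advancing time (a new reading comes with each control period).
- eyes.grab_frame(name): name is "side" or "top"; returns a dict with "pixels" (480x640x3 uint8, red, green, blue), "camera_matrix" (3x3 intrinsics, pixels), "eye" and "orientation" of the camera in the world. Camera axes: x right, y down, z forward; pixel columns grow to the right and rows downward; lengths in m; the calibration is good to about 2 mm. A picture is of the moment at which its call begins. There is no depth.
- ctrl.sign_off(): hands the job in, once; it reports no verdict.
Trained networks look in a picture, given as the dict that the camera call returned (one of the last four; its "shot" number tells which), for a name from the list of things; names that differ only in an ending like _2 or _b are one class to them, and where a whole thing is asked for, a point or a joint stands for the part that bears it (a point fixed in the world has none). Each returns a list of dicts, best first, with "confidence" (0 to 1); they miss things now and then, are a little off and sometimes report something else, mostly with a low value. They report only what shows in the picture. A call takes as long as a camera call. They do not tell look-alikes from the thing itself.
- nets.masks_of(picture, query): "region" (480x640 bool, what is visible of it) and "rect" ([left, top, width, height] in pixels, round what is visible of it).
- nets.spot_point(picture, query): "centre" ([column, row] in pixels: a listed point, or the origin of a listed thing).
The state is a dict: "clock": time; "q": joint angles; "joint_velocities": joint speeds; "effort": joint torques, N m; "tcp_pos": TCP position; "tool_rot": TCP orientation; "wrist_force": force on the tool from outside, world axes, zero at the start; "torque": the same for the moment, N m; "gripper_width": opening from 0.0 (shut) to 1.0 (fully open).
Only numpy, scipy, OpenCV 4.12 (cv2) and the standard library are available. Lean on these libraries where they do the work, as an engineer would, in place of code of your own. Each camera call takes 0.05 s, during which the arm holds its last target. There are 200 camera calls.

## Working session

There is one attempt and no reset: what is moved stays moved. The work goes in short steps, Python scripts to look and compute and a shell command to move; the robot and the scene stay as the last step left them, time stands still between calls to the robot, and variables do not carry over. Pictures are saved under pics/ and viewed, about 8 in all and at most 12, crops included, and the job is handed in when it is done.

```bash
ls; mkdir -p pics; cat > h.py <<'E'
import numpy as np,cv2
from scipy.spatial.transform import Rotation as R
from bench import ctrl,eyes,nets
def ray(p,uv):
    K=np.array(p["camera_matrix"]);o=np.array(p["orientation"])
    M=o if o.shape==(3,3) else R.from_quat(o).as_matrix()
    d=M@np.linalg.inv(K)@np.array([uv[0],uv[1],1.]);return np.array(p["eye"]),d
def at_z(p,uv,z):
    e,d=ray(p,uv);return e+d*(z-e[2])/d[2]
def proj(p,X):
    K=np.array(p["camera_matrix"]);M=R.from_quat(p["orientation"]).as_matrix()
    c=K@M.T@(np.array(X)-p["eye"]);return c[:2]/c[2]
def save(p,n): cv2.imwrite(f"pics/{n}.png",p["pixels"][:,:,::-1])
E
python3 - <<'E'
from h import *
np.set_printoptions(precision=4,suppress=True)
s=ctrl.state();print(s["clock"],s["tcp_pos"],s["tool_rot"],R.from_quat(s["tool_rot"]).as_matrix())
H={"seat":.022,"small_disc_centre":.027,"large_disc_centre":.027,"retainer_tab":.042,"nozzle":.022,"ring_cutter":.022,"seat_block":0}
for n in("top","side"):
    p=eyes.grab_frame(n);save(p,n+"0");print(n,p["eye"],p["orientation"])
    for k,z in H.items():
        for r in nets.spot_point(p,k)[:3]: print(k,r["confidence"],np.round(r["centre"],1),at_z(p,r["centre"],z))
E
```

```text
pics
0.0 [0.1967 0.6185 0.2299] [ 0.6997 -0.1085  0.1083 -0.6978] [[ 0.953  -0.0006  0.3029]
 [-0.3029 -0.0026  0.953 ]
 [ 0.0002 -1.     -0.0026]]
top [0.4671 0.1033 0.9363] [-0.6963  0.7164 -0.0318  0.0293]
seat 0.58 [316.9 225. ] [0.5866 0.1058 0.022 ]
small_disc_centre 0.95 [189.3 306.2] [0.4437 0.342  0.027 ]
small_disc_centre 0.91 [191.7 230.8] [0.5817 0.3368 0.027 ]
small_disc_centre 0.82 [444.8 238.1] [ 0.555  -0.1293  0.027 ]
large_disc_centre 0.91 [366.1 248.8] [0.5393 0.0165 0.027 ]
retainer_tab 0.84 [301.2 172.5] [0.6818 0.1318 0.042 ]
nozzle 0.44 [247.  212.6] [0.6135 0.2351 0.022 ]
ring_cutter 0.81 [360.9 178.3] [0.6724 0.021  0.022 ]
ring_cutter 0.24 [285.2 279.3] [0.4877 0.1668 0.022 ]
seat_block 0.87 [315.2 234.1] [0.5722 0.1095 0.    ]
side [ 0.3518 -0.6603  0.3733] [ 0.8268 -0.0977  0.075  -0.5489]
seat 0.72 [326.2 243.6] [0.5843 0.1026 0.022 ]
small_disc_centre 0.94 [233.6 351.4] [ 0.3946 -0.1762  0.027 ]
small_disc_centre 0.92 [357.3 328.4] [ 0.5468 -0.1627  0.027 ]
small_disc_centre 0.87 [227.5 210.2] [0.4365 0.2877 0.027 ]
large_disc_centre 0.91 [315.4 267.6] [0.5398 0.0084 0.027 ]
retainer_tab 0.86 [374.3 223.5] [0.6794 0.1264 0.042 ]
nozzle 0.61 [317.8 215.6] [0.6058 0.2359 0.022 ]
ring_cutter 0.64 [391.6 259.1] [0.6699 0.0217 0.022 ]
seat_block 0.79 [316.2 257.7] [ 0.5655  0.0967 -0.    ]
```

View pics/top0.png

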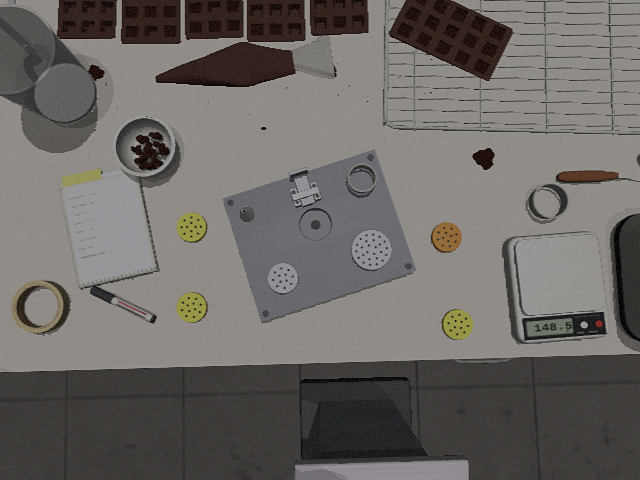

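View pics/side0.png

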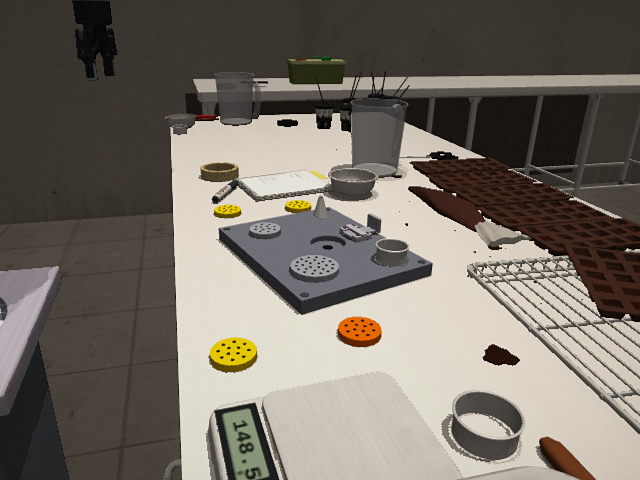

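The top view shows the small grey disc at about (283,278), the large one at (371,250), the seat at (316,225) and the tab near (300,173). The yellow and orange discs lying on the table are look-alikes. In the side view the objects stand on the block in the same arrangement. Next I'll measure the block frame and both discs.

```bash
cat > m.py <<'E'
from h import *
np.set_printoptions(precision=4,suppress=True)
def frame(p):
    m=max(nets.masks_of(p,"seat_block"),key=lambda r:r["region"].sum())["region"].astype(np.uint8)
    c=max(cv2.findContours(m,0,2)[0],key=cv2.contourArea)
    b=cv2.boxPoints(cv2.minAreaRect(c))
    return b,np.array([at_z(p,q,.022) for q in b])
def hough(p,c,rmin,rmax,w=45):
    g=cv2.cvtColor(p["pixels"],cv2.COLOR_RGB2GRAY);x,y=int(c[0]),int(c[1])
    a=cv2.resize(g[y-w:y+w,x-w:x+w],None,fx=4,fy=4,interpolation=cv2.INTER_CUBIC)
    r=cv2.HoughCircles(a,cv2.HOUGH_GRADIENT,1.5,20,param1=120,param2=20,minRadius=int(rmin*4),maxRadius=int(rmax*4))
    return [] if r is None else [(q[0]/4+x-w,q[1]/4+y-w,q[2]/4) for q in r[0][:2]]
E
python3 - <<'E'
from m import *
p=eyes.grab_frame("top")
b,W=frame(p);print(b);print(W)
C=W.mean(0)[:2];e=W[:,:2]
for i in range(4):
    d=e[(i+1)%4]-e[i];print(np.linalg.norm(d),np.degrees(np.arctan2(d[1],d[0])))
print("C",C)
for n,c,r,z in(("small",(283,278),(13,18),.032),("large",(371,250),(18,23),.032),("seat",(316,225),(14,18),.022)):
    for q in hough(p,c,*r): print(n,np.round(q,1),at_z(p,q[:2],z))
for k in("small_disc_centre","large_disc_centre"):
  for r in nets.masks_of(p,k)[:6]:
    ys,xs=np.nonzero(r["region"]);print(k,r["confidence"],r["rect"],xs.mean(),ys.mean(),at_z(p,(xs.mean(),ys.mean()),.03))
s=eyes.grab_frame("side")
for k in("small_disc_centre","large_disc_centre"):
  for r in nets.masks_of(s,k)[:6]:
    ys,xs=np.nonzero(r["region"]);print(k,r["confidence"],r["rect"],at_z(s,(xs.mean(),ys.mean()),.030))
E
```

```text
[[219.0659 195.0883]
 [373.9258 143.942 ]
 [415.726  270.5034]
 [260.866  321.6498]]
[[ 0.648   0.2867  0.022 ]
 [ 0.7374 -0.0059  0.022 ]
 [ 0.497  -0.0739  0.022 ]
 [ 0.4118  0.2129  0.022 ]]
0.3059299333167218 -73.00055887030278
0.24982902941168814 -164.19370087118108
0.29927263576007707 106.54240601627423
0.24739199521573194 17.338664309354893
C [0.5736 0.1049]
small [283.2 278.6  15.6] [0.4889 0.1698 0.032 ]
small [270.8 305.2  14.9] [0.4415 0.1932 0.032 ]
large [371.2 249.4  19.7] [0.5375 0.0077 0.032 ]
seat [315.4 225.2  15.5] [0.5864 0.1085 0.022 ]
seat [305.7 191.1  14.9] [0.6511 0.1249 0.022 ]
small_disc_centre 0.92 [268.4, 262.7, 30.0, 29.4] 282.71285714285716 277.58714285714285 [0.4908 0.1707 0.03  ]
small_disc_centre 0.9 [430.8, 219.4, 29.7, 34.2] 446.46666666666664 236.9768115942029 [ 0.5567 -0.1317  0.03  ]
small_disc_centre 0.87 [175.8, 293.6, 30.0, 26.3] 191.66847826086956 306.7160326086956 [0.4427 0.3369 0.03  ]
small_disc_centre 0.85 [442.2, 310.3, 31.8, 29.4] 457.38226744186045 324.2296511627907 [ 0.3975 -0.1434  0.03  ]
small_disc_centre 0.68 [176.2, 215.0, 31.9, 25.2] 191.71428571428572 226.9067055393586 [0.5885 0.336  0.03  ]
small_disc_centre 0.48 [348.0, 229.6, 40.5, 43.3] 371.02566158781076 249.30152365677625 [0.5379 0.0078 0.03  ]
large_disc_centre 0.8 [349.3, 231.2, 40.4, 40.1] 371.0453172205438 249.75453172205437 [0.5371 0.0078 0.03  ]
small_disc_centre 0.79 [284.3, 198.9, 28.9, 14.2] [0.5748 0.28   0.03  ]
small_disc_centre 0.7 [211.2, 338.2, 42.0, 34.1] [ 0.393  -0.1858  0.03  ]
small_disc_centre 0.68 [247.1, 223.7, 30.5, 17.5] [0.4881 0.1645 0.03  ]
small_disc_centre 0.52 [215.5, 204.4, 26.9, 13.6] [0.4347 0.2765 0.03  ]
large_disc_centre 0.57 [294.1, 253.6, 44.9, 24.9] [0.5361 0.0024 0.03  ]
```

```bash
python3 -m crank '[[0.47,0.03,0.005,-0.027,0],[0.47,0.03,0.005,-0.027,0],[0.47,0.03,0.005,-0.027,0],[0.47,0.03,0.005,-0.027,0],[0.47,0.03,0.01,-0.027,0],[0.47,0.03,0.01,-0.027,0],[0.47,0.03,0.01,-0.027,0],[0.47,0.03,0.01,-0.027,0],[0.47,0.03,0.01,-0.027,0],[0.47,0.03,0.01,-0.027,0],[0.47,0.03,0.01,-0.027,0],[0.47,0.03,0.01,-0.027,0]]'
python3 -m crank '[[0.47,0,0,0,0.086],[0.47,0,0,0,0.086],[0.47,0,0,0,0.086],[0.47,0,0,0,0],[0.47,0,0,0,0]]'
```

```text
clock: 2.35
tcp_pos: [0.4427, 0.2004, 0.1313]
tool_rot: [-0.698, 0.108, -0.109, 0.699]
wrist_force: [-0.6, -0.2, -0.4]
gripper_width: 0.473
clock: 2.85
tcp_pos: [0.4419, 0.2018, 0.1314]
tool_rot: [-0.679, 0.197, -0.197, 0.679]
wrist_force: [-0.5, -0.1, 0.1]
gripper_width: 0.472
```

```bash
python3 -m crank '[[0.47,0,0.025,-0.002,0],[0.47,0,0.025,0,0],[0.47,0,0.025,0,0],[0.47,0,0.02,0,0],[0.47,0,0.009,0,0],[0.47,0,0,0,0],[0.47,0,0,0,0]]'
python3 - <<'E'
from m import *
p=eyes.grab_frame("side");q=eyes.grab_frame("top")
a=cv2.resize(p["pixels"][150:300,190:390],None,fx=4,fy=4)[:, :800]
b=cv2.resize(q["pixels"][200:350,220:420],None,fx=4,fy=4)
cv2.imwrite("pics/c1.png",cv2.resize(np.vstack([a[:300*2],b]),(400,600))[:,:,::-1])
E
```

```text
clock: 3.55
tcp_pos: [0.4414, 0.2003, 0.0279]
tool_rot: [-0.679, 0.197, -0.197, 0.679]
wrist_force: [-0.3, -0.1, 0.0]
gripper_width: 0.464
```

View pics/c1.png

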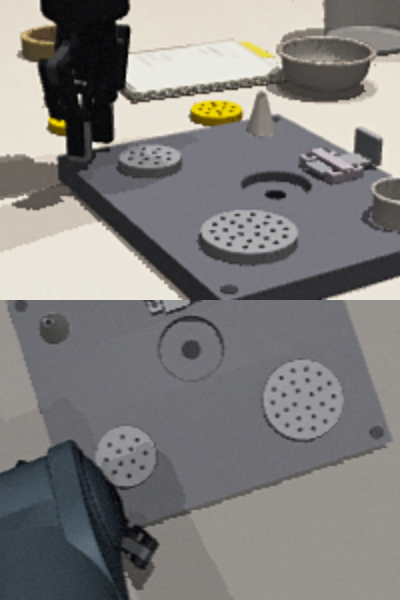

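```bash
python3 -m crank '[[0.47,0.015,0,0,0],[0.47,0,0.002,0,0],[0.47,0,0,0,0]]'
python3 -m crank '[[0.47,0,0.002,0,0],[0.47,0,0,0,0]]'
python3 -m crank '[[0.47,0,0.002,0,0],[0.47,0,0,0,0]]'
```

```text
clock: 3.95
tcp_pos: [0.4538, 0.1921, 0.0258]
tool_rot: [-0.679, 0.197, -0.198, 0.679]
wrist_force: [-1.2, -0.1, -0.4]
gripper_width: 0.469
clock: 4.15
tcp_pos: [0.4527, 0.1922, 0.0231]
tool_rot: [0.679, -0.197, 0.197, -0.679]
wrist_force: [-0.7, 0.2, 0.0]
gripper_width: 0.468
clock: 4.35
tcp_pos: [0.4529, 0.192, 0.021]
tool_rot: [0.679, -0.197, 0.197, -0.679]
wrist_force: [-1.0, 0.0, -0.2]
gripper_width: 0.472
```

```bash
python3 -m crank '[[0.47,0.008,0,0,0],[0.47,0.008,0,0,0],[0.47,0.01,0,0,0],[0.47,0.01,0,0,0],[0.47,0.01,0,0,0],[0.47,0.01,0,0,0],[0.47,0.01,0,0,0],[0.47,0.01,0,0,0],[0.47,0.01,0,0,0],[0.47,0.008,0,0,0],[0.47,0.006,0,0,0],[0.47,0,0,0,0]]'
python3 - <<'E'
from m import *
p=eyes.grab_frame("side");q=eyes.grab_frame("top")
a=cv2.resize(p["pixels"][150:300,190:390],None,fx=3,fy=3)
b=cv2.resize(q["pixels"][150:250,220:420],None,fx=3,fy=3)
cv2.imwrite("pics/c2.png",cv2.resize(np.vstack([a,b]),(480,600))[:,:,::-1])
for r in nets.spot_point(p,"small_disc_centre")[:6]: print(r["confidence"],np.round(r["centre"],1),at_z(p,r["centre"],.027))
E
```

```text
clock: 5.55
tcp_pos: [0.5391, 0.1374, 0.0215]
tool_rot: [-0.679, 0.197, -0.198, 0.679]
wrist_force: [-0.5, -0.4, -0.0]
gripper_width: 0.469
0.89 [358.3 329.9] [ 0.5469 -0.1661  0.027 ]
0.72 [310.7 240.5] [0.5587 0.1098 0.027 ]
0.57 [232.6 352.6] [ 0.3933 -0.1782  0.027 ]
0.53 [225.  211.8] [0.4308 0.2796 0.027 ]
0.18 [325.5 238.6] [0.5857 0.1125 0.027 ]
```

View pics/c2.png

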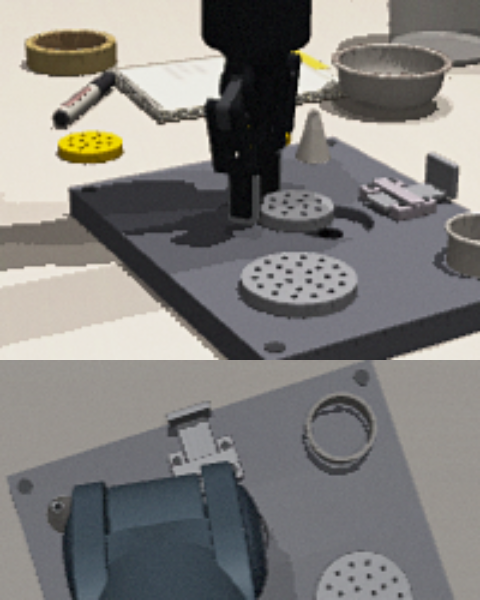

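The disc is nestled between the fingertips and lies partly over the seat, so I'll keep going in small steps.

```bash
python3 -m crank '[[0.47,0.006,0,0,0],[0.47,0.006,0,0,0],[0.47,0.005,0,0,0],[0.47,0,0,0,0],[0.47,0,0,0,0]]'
python3 - <<'E'
from m import *
p=eyes.grab_frame("side")
cv2.imwrite("pics/c3.png",cv2.resize(p["pixels"][190:290,260:400],None,fx=4,fy=4,interpolation=2)[:,:,::-1])
E
```

```text
clock: 6.2
tcp_pos: [0.5528, 0.1287, 0.0214]
tool_rot: [-0.679, 0.197, -0.198, 0.679]
wrist_force: [0.3, -0.1, -0.4]
gripper_width: 0.471
```

View pics/c3.png

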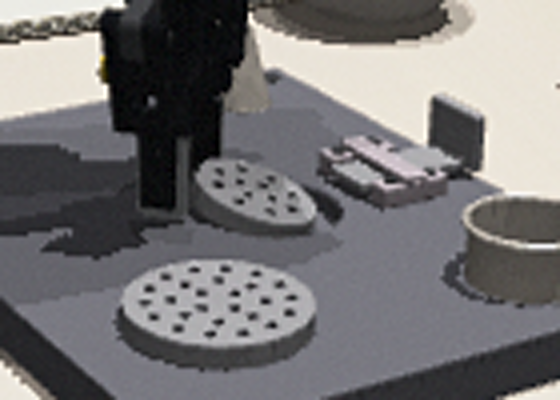

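The disc has tipped, with its front edge down in the seat and its back edge still on the rim by the fingers. A little further should seat it.

```bash
python3 -m crank '[[0.47,0.004,0,0,0],[0.47,0.004,0,0,0],[0.47,0.002,0,0,0],[0.47,0,0,0,0],[0.47,0,0,0,0]]'
python3 - <<'E'
from m import *
p=eyes.grab_frame("side")
cv2.imwrite("pics/c4.png",cv2.resize(p["pixels"][190:290,260:400],None,fx=4,fy=4,interpolation=2)[:,:,::-1])
E
```

```text
clock: 6.75
tcp_pos: [0.5608, 0.1234, 0.0213]
tool_rot: [0.679, -0.197, 0.198, -0.679]
wrist_force: [0.2, 1.1, 0.2]
gripper_width: 0.469
```

View pics/c4.png

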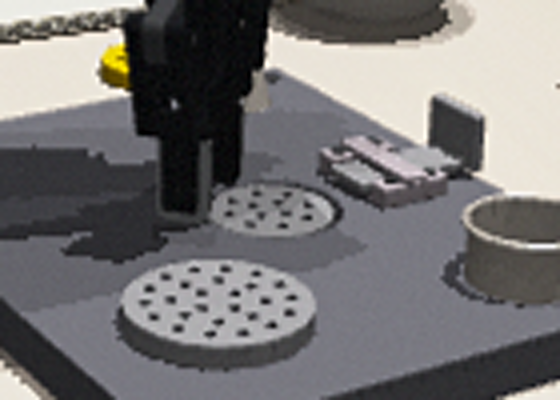

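The disc is flush in the seat. I'll back off, lift clear and shut the fingers.

```bash
python3 -m crank '[[0.47,-0.008,0,0,0],[0.47,0,-0.03,0,0],[0.47,0,-0.04,0,0],[0.2,0,-0.03,0,0],[0,0,0,0,-0.14],[0,0,0,0,-0.14],[0,0,0,0,-0.14],[0,0,0,0,-0.14],[0,0,0,0,-0.14],[0,0,0,0,-0.14],[0,0,0,0,0],[0,0,0,0,0]]'
python3 - <<'E'
from m import *
s=ctrl.state();print(s["tcp_pos"],R.from_quat(s["tool_rot"]).as_matrix()[:,[0,2]],s["gripper_width"])
p=eyes.grab_frame("top");q=eyes.grab_frame("side")
for P in(p,q):
  for r in nets.spot_point(P,"retainer_tab")[:2]: print(r["confidence"],np.round(r["centre"],1),at_z(P,r["centre"],.042))
a=cv2.resize(p["pixels"][130:260,250:400],None,fx=4,fy=4,interpolation=2)
cv2.imwrite("pics/c5.png",a[:,:,::-1])
# predicted
y=np.radians(16.6);S=np.array([.5865,.1075])
for d in(.09,.1,.11): X=S+d*np.array([np.cos(y),np.sin(y)]);print(d,X,proj(p,[*X,.052]))
E
```

```text
clock: 8.0
tcp_pos: [0.5534, 0.1283, 0.1212]
tool_rot: [-0.701, -0.096, 0.096, 0.701]
wrist_force: [-0.8, -0.4, -0.7]
gripper_width: 0.0
[0.5534 0.1283 0.1212] [[ 0.9633 -0.2683]
 [ 0.2683  0.9633]
 [-0.0004  0.0002]] 0.00042153339621058477
0.58 [378.8 225.3] [0.6841 0.1166 0.042 ]
0.09 [0.6727 0.1332] [300.3346 176.1094]
0.1 [0.6823 0.1361] [298.6277 170.9532]
0.11 [0.6919 0.1389] [296.9239 165.8063]
```

View pics/c5.png

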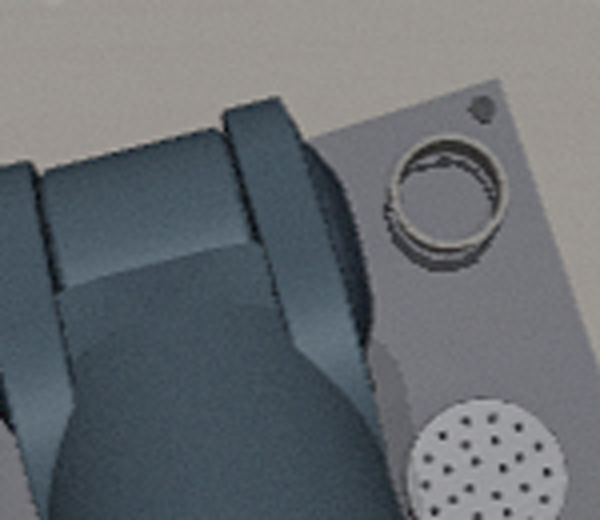

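```bash
python3 -m crank '[[0,0.03,0,-0.005,-0.017],[0,0.035,0,-0.006,0],[0,0.035,0,-0.006,0],[0,0.035,0,-0.006,0],[0,0.022,0,-0.001,0],[0,0,0.03,0,0],[0,0,0.03,0,0],[0,0,0.025,0,0],[0,0,0,0,0],[0,0,0,0,0]]'
python3 - <<'E'
from m import *
s=ctrl.state();print(s["tcp_pos"])
q=eyes.grab_frame("side")
cv2.imwrite("pics/c6.png",cv2.resize(q["pixels"][170:290,290:430],None,fx=4,fy=4,interpolation=2)[:,:,::-1])
E
```

```text
clock: 9.2
tcp_pos: [0.7108, 0.1497, 0.0358]
tool_rot: [0.7, 0.102, -0.103, -0.7]
wrist_force: [-0.1, -0.8, 0.6]
gripper_width: 0.005
[0.7108 0.1497 0.0358]
```

View pics/c6.png

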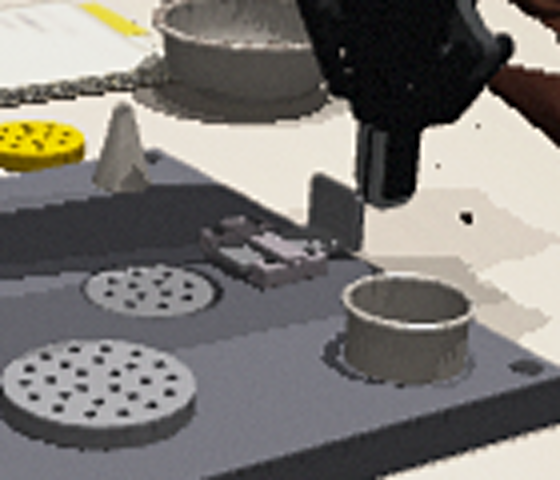

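The fingers are behind the tab and the disc is flush. I'll push along the tool's -x.

```bash
python3 -m crank '[[0,-0.006,0,-0.005,0],[0,-0.008,0,0,0],[0,-0.006,0,0,0],[0,-0.006,0,0,0],[0,-0.005,0,0,0],[0,0,0,0,0]]'; python3 -m crank '[[0,-0.004,0,0,0],[0,-0.004,0,0,0],[0,0,0,0,0]]'
```

```text
clock: 9.85
tcp_pos: [0.6827, 0.1358, 0.0369]
tool_rot: [-0.7, -0.103, 0.102, 0.7]
wrist_force: [1.4, 0.1, 0.8]
gripper_width: -0.002
clock: 10.15
tcp_pos: [0.6747, 0.1339, 0.0362]
tool_rot: [-0.699, -0.102, 0.103, 0.7]
wrist_force: [1.4, -0.7, 0.2]
gripper_width: 0.0
```

```bash
python3 -m crank '[[0,-0.003,0,0,0],[0,0,0,0,0]]';python3 -m crank '[[0,-0.002,0,0,0],[0,0,0,0,0]]'
```

```text
clock: 10.35
tcp_pos: [0.673, 0.1335, 0.0363]
tool_rot: [-0.699, -0.103, 0.102, 0.7]
wrist_force: [3.8, 0.5, -0.4]
gripper_width: -0.0
clock: 10.55
tcp_pos: [0.673, 0.1335, 0.0365]
tool_rot: [-0.699, -0.105, 0.101, 0.7]
wrist_force: [7.4, 1.2, -2.5]
gripper_width: 0.002
```

```bash
python3 -m crank '[[0,-0.003,0,0,0],[0,-0.002,0,0,0],[0,0,0,0,0]]'; python3 -m crank '[[0,0.01,0,0,0],[0,0.025,0,0,0],[0,0,-0.04,0,0],[0,0,-0.05,0,0],[0,0,-0.05,0,0],[0,0,-0.05,0.05,0],[0,0,0,0.05,0],[0,0,0,0.05,0],[0,0,0,0.05,0],[0,0,0,0.05,0],[0,0,0,0,0]]'
python3 - <<'E'
from m import *
q=eyes.grab_frame("side");p=eyes.grab_frame("top")
a=cv2.resize(q["pixels"][190:290,260:430],(680,300),interpolation=2)
b=cv2.resize(p["pixels"][150:250,260:430],(680,300),interpolation=2)
cv2.imwrite("pics/c7.png",np.vstack([a,b])[:,:,::-1])
for n,c,r in(("large",(371,250),(18,23)),("seat",(316,225),(13,18))): print(n,hough(p,c,*r))
for k in("nozzle","ring_cutter"):
  for P in(p,q): print(k,[np.round(r["centre"],1) for r in nets.spot_point(P,k)[:2]])
E
```

```text
clock: 10.85
tcp_pos: [0.6729, 0.1334, 0.0369]
tool_rot: [-0.699, -0.109, 0.097, 0.7]
wrist_force: [15.9, 3.4, -11.3]
gripper_width: 0.003
clock: 11.95
tcp_pos: [0.6226, 0.3795, 0.2096]
tool_rot: [-0.696, -0.105, 0.112, 0.701]
wrist_force: [-2.0, 1.8, 0.3]
gripper_width: -0.002
large [(np.float32(371.1875), np.float32(249.4375), np.float32(19.7625))]
seat [(np.float32(315.8125), np.float32(223.6875), np.float32(15.625)), (np.float32(308.3125), np.float32(198.9375), np.float32(17.7625))]
nozzle [array([248.2, 211.1])]
nozzle [array([321.3, 214.9])]
ring_cutter [array([361.5, 181.4]), array([317.3, 226.3])]
ring_cutter [array([391.5, 260.2])]
```

View pics/c7.png

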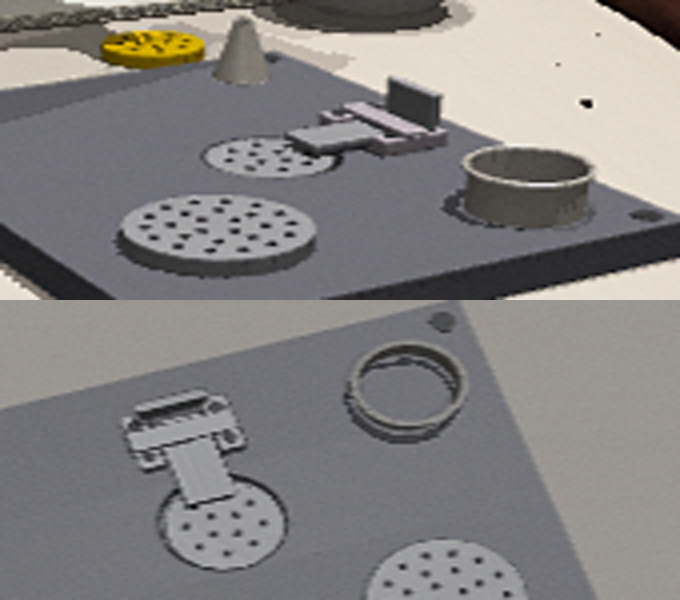

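The tongue covers the disc's edge by about 14 mm, the disc is flush, and the other parts haven't moved.

```bash
python3 -c "
from bench import ctrl
print(ctrl.sign_off())"
```

```text
the job is handed in; nothing more can be done
None
```

The smaller disc is lying flat in the seat with the retaining tongue pushed home over its edge. I handed the job in at about 12 s on the robot's clock.

**What I did:** I pushed the smaller disc between the half-open fingertips until it tipped into the seat. Then I shut the fingers and pushed the tab towards the seat until it stopped. On the last pushes it no longer moved while the force rose from about 4 N to 20 N. I then moved the arm away.

**Last checks:**
- **Disc and tongue:** both camera views show the disc flush and the tongue's tip about 14–15 mm over its edge, against the 14 mm given for fully home.
- **Larger disc:** its position in the top picture is the same as before, to within 0.2 pixel.
- **Nozzle and ring cutter:** both are upright, and I saw no disturbance in the pictures. The network's readings for them shifted by 1–4 pixels from the start. I put that down to its noise, since the gripper never went near either one.

No check failed. The network did miss the tab in the top view once, while the arm was hiding it, so I took the tab's position from the earlier picture and the block's geometry.

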